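# Nudge the ballast disc into the turned lamp base

## Robot

A 6-joint arm with a two-finger parallel gripper is mounted at the origin on the work surface. World frame = base frame: x ahead of the robot, y to its left, z up, the work surface at z = 0. Lengths are in mm, angles in rad, forces in N, time in s.
With the tool pointing down it reaches from about 275 to 850 mm from the base axis. Payload 5.2 kg.
Tool frame: the origin (TCP) lies on the centre line of the jaws, within the pads' length; the fingertips stand 8 mm ahead of it and the grasp point (between the pads) lies 11 mm behind it (robot.tcp_to_tips is the z of the fingertips in the tool frame, in mm); z points along the fingers, y is the direction in which the jaws open and shut (so a half turn about z gives the same grasp; the last joint's range is limited). The gripper opens to 85 mm and grips with 20 to 120 N. Pads are 22 mm wide; open, the fingers measure 114 mm over their backs; the gripper's body (76 mm by 85 mm) begins 54 mm behind the grasp point. The pads swing forward as they close: fully open they stand 13 mm farther back than shut.
Start: joints at [0.987, 0.259, 1.535, -0, 1.348, -0.203], TCP at [204.394, 510.616, 239.31] pointing down, gripper open.
Joint ranges: [-3.14, 3.14], [-0.91, 2.08], [0.19, 2.58], [-1.22, 4.36], [0.22, 2.71], [-3.12, 3.12]. Speed limits (rad/s): [2.57, 2.57, 3.14, 3.14, 3.14, 3.14].

## Interface

Orientations are given as a unit quaternion [w, x, y, z].
In Python, from station import get_obs, grab_frame, get_calibration, workorder, robot gives the robot as it stands.
- The arm moves only by the tool jog_arm, never from a script. Its arguments are lists of equal length, an entry for each row: "linear": the shift along the tool's x, y, z in m, a list of three; "turn": the turn, a rotation vector about the tool's x, y, z in degrees, a list of three; "claw": the opening, from -1 (shut) to 1 (fully open). In form: {"linear": [[x, y, z], ...], "turn": [[ax, ay, az], ...], "claw": [claw, ...]}. A call has 1 to 8 rows; each row shifts and turns the commanded pose from where the row before left it, along the tool's axes as they then stand; what a row does not reach is not made up. A row lasts 1/10 s, in which the tool goes at most 50 mm and 8.59 degrees, less where a joint would pass 70% of its speed; a pose out of reach is approached as far as the arm can. A call with a gripper value outside its range is refused whole. The fingers move at their own pace and stop on an object; "newtons" is the grip in N (left out, the last holds). Time passes only in rows, so rows that do not move let the fingers close. It gives the time, the measured TCP pose, the force and the opening at its end, in the units of the state.
- get_obs(): the state, without advancing time (a new reading comes with each control period).
- grab_frame(name): name is "side" or "top"; returns (picture, depth): 420x560x3 uint8, red, green, blue; 420x560 float32, mm along the optical axis (not along the pixel's ray), 0 where there is no reading.
- get_calibration(name): a dict with "intrinsics" (3x3 intrinsics, pixels), "camera_from_world" (4x4, takes a point from world to camera coordinates). Camera axes: x right, y up, looking along -z (the intrinsics and any distortion apply to the point x, -y, -z); pixel columns grow to the right and rows downward; lengths in mm; the calibration is good to about 2 mm. A picture is of the moment at which its call begins. get_calibration takes no time and is no camera call.
- workorder.hand_in(): hands the job in, once; it reports no verdict.
The state is a dict: "clock": time; "joint_pos": joint angles; "qvel": joint speeds; "joint_torque": joint torques, N m; "tcp_pos": TCP position; "tool_rot": TCP orientation; "force": force on the tool from outside, world axes, zero at the start; "ft_torque": the same for the moment, N m; "opening": finger opening in mm.
Only numpy, scipy, OpenCV 4.12 (cv2) and the standard library are available. Lean on these libraries where they do the work, as an engineer would, in place of code of your own. Each camera call takes 0.05 s, during which the arm holds its last target. There are 200 camera calls.

## Task

A loose steel ballast disc lies on the flat upturned underside of the turned wooden lamp base. With the fingertips, push the disc across the wood until it drops over the edge of the round recess in the middle and lies flat and fully home there. Only slide it: do not grip, lift or flip it or push it hard, and leave the other things on the bench where they are.

Things in the scene. Friction and masses are not known exactly. Their poses are not given: they have to be found in the camera images.
- weight_center (a point): Centre (half-way up) of the loose plain steel ballast disc: diameter 70 mm, 10 mm thick, about 0.3 kg. Its z axis is the disc's axis, upward at the start. It starts flat on the wooden face to one side of the recess, its centre 69 to 87 mm from the recess centre in any direction, so its centre starts 5 mm above that face.
- recess (a point): Centre of the mouth of the round recess, level with the flat wooden face around it (46 mm above the bench); z up. Recess 76 mm in diameter, 10 mm deep, flat floor: a seated disc is flush with the face (its centre 5 mm below this point) with 6 mm of play in diameter.
- lamp_base: Round brown wood lamp base, 260 mm in diameter, upside down on a steel faceplate and fixed to the bench: it does not move. Origin on its axis at bench height; recess in the middle, its floor stained dark. Its upper face, 46 mm above the bench, is flat from the recess to the outer edge, with no raised rim.
- finial: Loose dark turned wooden finial standing on the bench, 44 mm in diameter, 63 mm tall; origin at the centre of its foot. Leave alone.
- glue: Loose white plastic glue bottle with a red cap, 48 mm in diameter, 95 mm tall, standing; origin at the centre of its foot. Leave alone.
- chuck: Loose steel four-jaw lathe chuck lying jaws up, 84 mm in diameter, 44 mm tall; origin at the centre of its underside. Leave alone.
Mind the look-alikes: they are no part of the job. Of the things that look like the part that bears weight_center, the smaller one is meant.

How it is judged:
By the outcome, as a careful person would: the job done as asked, in the order asked, and still so for the second after the job is handed in, with the robot touching nothing.
It also fails if it takes over 32 s, if anything falls off the work surface, if the arm or the gripper's body presses on something with over 40 N, if the wrist force passes 120 N, or if a joint passes its speed limit or range.

## Working session

There is one attempt and no reset: what is moved stays moved. The work goes in short steps, Python scripts to look and compute and a tool call to move; the robot and the scene stay as the last step left them, time stands still between calls to the robot, and variables do not carry over. Pictures are saved under pics/ and viewed, about 8 in all and at most 12, crops included, and the job is handed in when it is done.

Besides the shell and the picture viewer there is one more tool, called after "Call:" in YAML: its name, and indented under it one key for each argument. jog_arm: Moves the arm, as the interface text tells. Its arguments: {"type":"object","properties":{"linear":{"type":"array"},"turn":{"type":"array"},"claw":{"type":"array"},"newtons":{"type":"number"}},"required":["linear","turn","claw"]}

```bash
mkdir -p pics
python3 - <<'E'
from station import *
import cv2,numpy as np
for n in("top","side"):
    p,d=grab_frame(n); cv2.imwrite(f"pics/{n}0.png",p[:,:,::-1]); np.save(f"{n}0.npy",d)
    c=get_calibration(n); print(n,c)
o=get_obs(); print(o["tcp_pos"],o["tool_rot"],o["clock"],o["opening"],robot.tcp_to_tips)
E
```

```text
top {'intrinsics': array([[398.15601502,   0.        , 280.10860774],
       [  0.        , 398.15601502, 213.27805912],
       [  0.        ,   0.        ,   1.        ]]), 'camera_from_world': array([[-1.82285017e-02, -9.99673763e-01, -1.78910628e-02,
         2.65035618e+01],
       [ 9.95697112e-01, -1.97762437e-02,  9.05326580e-02,
        -5.49803053e+02],
       [-9.08569409e-02, -1.61638049e-02,  9.95732769e-01,
        -1.14785548e+03],
       [ 0.00000000e+00,  0.00000000e+00,  0.00000000e+00,
         1.00000000e+00]])}
side {'intrinsics': array([[414.31984309,   0.        , 282.64792639],
       [  0.        , 414.31984309, 205.82988491],
       [  0.        ,   0.        ,   1.        ]]), 'camera_from_world': array([[ 9.94554028e-01, -1.04197191e-01,  2.28722500e-03,
        -5.64708277e+02],
       [ 5.84549756e-02,  5.75848358e-01,  8.15464092e-01,
        -7.78429312e+01],
       [-8.62861624e-02, -8.10889397e-01,  5.78803148e-01,
        -1.09604891e+03],
       [ 0.00000000e+00,  0.00000000e+00,  0.00000000e+00,
         1.00000000e+00]])}
[204.11821057 510.21686175 238.55337237] [-3.24452430e-04  1.89234071e-01  9.81931659e-01 -7.59805957e-04] 0.1 85.07244523456889 8.0
```

View pics/top0.png

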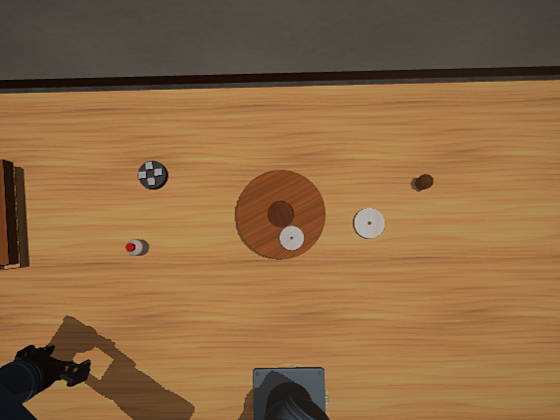

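View pics/side0.png

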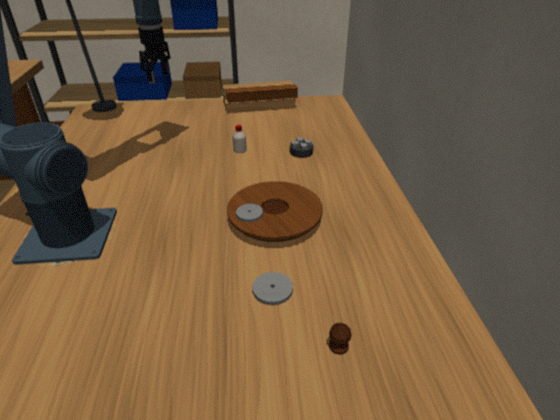

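The top view shows two steel discs: a small one on the wood at (291,238) and a larger one on the bench at (369,223). The small one on the wooden face fits the description. The recess is at (281,214). Next I'll measure it and confirm in a crop.

```bash
cat > h.py <<'E'
from station import *
import cv2,numpy as np
def ray(n,uv,z):
    c=get_calibration(n);K=c["intrinsics"];T=c["camera_from_world"]
    r=np.linalg.inv(K)@[uv[0],uv[1],1]; r=np.array([r[0],-r[1],-r[2]])
    R=T[:3,:3];o=-R.T@T[:3,3];d=R.T@r
    return o+d*(z-o[2])/d[2]
def proj(n,P):
    c=get_calibration(n);T=c["camera_from_world"];q=T[:3,:3]@P+T[:3,3]
    u=c["intrinsics"]@[q[0],-q[1],-q[2]];return u[:2]/u[2]
def blobs(n,p,roi,zd=56,zr=46):
    """disc / recess: fit contours lifted to their plane with a circle"""
    x0,y0,x1,y1=roi; s=4
    im=cv2.resize(p[y0:y1,x0:x1],None,fx=s,fy=s,interpolation=cv2.INTER_CUBIC)
    hsv=cv2.cvtColor(im,cv2.COLOR_RGB2HSV); out={}
    for k,m,z in(("disc",(hsv[...,1]<70)&(hsv[...,2]>110),zd),("recess",(hsv[...,2]<85)&(hsv[...,1]>70),zr)):
        m=cv2.morphologyEx(m.astype(np.uint8),cv2.MORPH_OPEN,np.ones((5,5)))
        cs,_=cv2.findContours(m,cv2.RETR_EXTERNAL,cv2.CHAIN_APPROX_NONE)
        if not cs: continue
        c=max(cs,key=cv2.contourArea)
        if k=="disc": c=cv2.convexHull(c)
        pts=(c[:,0]+.5)/s-.5+[x0,y0]
        W=np.array([ray(n,q,z)[:2] for q in pts],np.float32)
        (ex,ey),ax,_=cv2.fitEllipse(W); out[k]=(ex,ey,*ax)
        cv2.drawContours(im,[c],-1,(0,255,0),1)
    return out,im
E
python3 - <<'E'
from h import *
for n,roi in(("top",(230,165,330,265)),("side",(220,175,330,245))):
    p=cv2.imread(f"pics/{n}0.png")[:,:,::-1].copy()
    o,im=blobs(n,p,roi);print(n,{k:np.round(v,1) for k,v in o.items()})
    if n=="top":cv2.imwrite("pics/crop1.png",im[:,:,::-1])
    d=np.load(f"{n}0.npy")
# larger disc size for comparison
p=cv2.imread("pics/top0.png")[:,:,::-1].copy()
print("big",np.round(blobs("top",p,(345,200,395,245),12)[0].get("disc"),1))
# base outline from top view: colour vs bench
hsv=cv2.cvtColor(p,cv2.COLOR_RGB2HSV);print(hsv[190,280],hsv[300,280])
E
```

```text
top {'disc': array([477.1, -14.8,  69.1,  69.9]), 'recess': array([545.1,  23.1,  32.4,  77.7])}
side {'disc': array([476.5, -14.3,  67.2,  68.1]), 'recess': array([541.2, -18.6, 226.9, 247.1])}
big [ 518.4 -246.4   90.8   91.1]
[ 11 185 124] [ 15 145 178]
```

View pics/crop1.png

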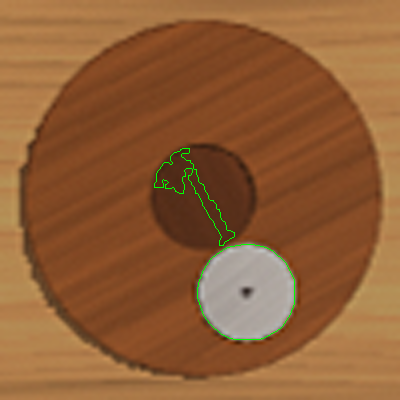

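The crop shows the disc at crop pixel (246,292), diameter 69.5 mm, so it is the 70 mm part; the bench one is 91 mm. The recess is at crop (204,196), but its mask was poor, so I'll refine it.

Run:
```python
from h import *
for n,roi in(("top",(230,165,330,265)),("side",(220,175,330,245))):
    p=cv2.imread(f"pics/{n}0.png");x0,y0,x1,y1=roi
    im=cv2.resize(p[y0:y1,x0:x1],None,fx=4,fy=4,interpolation=cv2.INTER_CUBIC)
    r=cv2.GaussianBlur(im[:,:,2],(9,9),0)
    for t in(95,102,110):
        m=cv2.morphologyEx((r<t).astype(np.uint8),cv2.MORPH_OPEN,np.ones((9,9)))
        cs,_=cv2.findContours(m,0,1)
        g=proj(n,np.array([544,9,46.]));g=((g-[x0,y0]+.5)*4)
        for c in cs:
            if cv2.pointPolygonTest(c,tuple(map(float,g)),False)>=0:
                c=cv2.convexHull(c)
                W=np.array([ray(n,(q+.5)/4-.5+[x0,y0],46)[:2] for q in c[:,0]],np.float32)
                print(n,t,np.round(sum(map(list,cv2.fitEllipse(W)[:2]),[]),1))
q=(np.array([203.5,195.5])+.5)/4-.5+[230,165];print("eye",ray("top",q,46))
p=cv2.imread("pics/top0.png")[165:265,230:330]
h=cv2.cvtColor(p,cv2.COLOR_BGR2HSV);m=((h[...,0]<14)&(h[...,1]>160)).astype(np.uint8)
c=max(cv2.findContours(m,0,1)[0],key=cv2.contourArea);c=cv2.convexHull(c)
W=np.array([ray("top",q+[230,165],46)[:2] for q in c[:,0]],np.float32);print("base",cv2.fitEllipse(W))
```

```text
top 95 [547.6  14.9  75.7  76.4]
top 102 [547.5  15.   76.8  77.6]
top 110 [547.5  15.1  78.2  79.1]
side 95 [546.3  14.4  79.7  82.1]
side 102 [516.3  -8.8 109.2 159. ]
side 110 [543.5  -9.3 258.4 299.1]
eye [547.64095756  14.57017846  46.        ]
base ((547.0105590820312, 16.095993041992188), (258.0810241699219, 258.59619140625), 53.96818161010742)
```

Measurements agree across the views: recess (547.3, 14.9) and disc (476.8, −14.6). The offset is 76 mm, within the 69–87 mm given, and the push heading is 22.7°. I'll push with two fingertips about 30 mm apart so they cradle the rim, starting with a high traverse.

Call:
jog_arm:
  linear:
    - [-0.0294, -0.0302, 0]
    - [-0.0294, -0.0302, 0]
    - [-0.0294, -0.0302, 0]
    - [-0.0294, -0.0302, 0]
    - [-0.0294, -0.0302, 0]
    - [-0.0294, -0.0302, 0]
    - [-0.0294, -0.0302, 0]
  turn:
    - [0, 0, 0]
    - [0, 0, 0]
    - [0, 0, 0]
    - [0, 0, 0]
    - [0, 0, 0]
    - [0, 0, 0]
    - [0, 0, 0]
  claw: [-0.3, -0.3, -0.3, -0.3, -0.3, -0.3, -0.3]

```text
clock: 0.8
tcp_pos: [316.9, 236.3, 239.1]
tool_rot: [-0.0, 0.189, 0.982, -0.0]
force: [1.6, 0.4, 0.7]
opening: 29.5
```

Call:
jog_arm:
  linear:
    - [-0.0294, -0.0302, 0]
    - [-0.0294, -0.0302, 0]
    - [-0.0294, -0.0302, 0]
    - [-0.0294, -0.0302, 0]
    - [-0.0294, -0.0302, 0]
    - [-0.0294, -0.0302, 0]
    - [-0.0294, -0.0302, 0]
  turn:
    - [0, 0, 0]
    - [0, 0, 0]
    - [0, 0, 0]
    - [0, 0, 0]
    - [0, 0, 0]
    - [0, 0, 0]
    - [0, 0, 0]
  claw: [-0.3, -0.3, -0.3, -0.3, -0.3, -0.3, -0.3]

```text
clock: 1.5
tcp_pos: [429.5, -36.6, 239.1]
tool_rot: [-0.0, 0.189, 0.982, 0.0]
force: [0.8, 0.9, 0.1]
opening: 29.9
```

Call:
jog_arm:
  linear:
    - [0, 0, 0.02]
    - [0, 0, 0.02]
    - [0, 0, 0.02]
    - [0, 0, 0.02]
    - [0, 0, 0.02]
    - [0, 0, 0.02]
    - [0, 0, 0.02]
    - [0, 0, 0]
  turn:
    - [0, 0, -6.4]
    - [0, 0, -6.4]
    - [0, 0, -6.4]
    - [0, 0, -6.4]
    - [0, 0, -6.4]
    - [0, 0, -6.4]
    - [0, 0, -6.1]
    - [0, 0, 0]
  claw: [-0.3, -0.3, -0.3, -0.3, -0.3, -0.3, -0.3, -0.3]

```text
clock: 2.3
tcp_pos: [427.1, -34.1, 97.0]
tool_rot: [-0.003, -0.197, 0.98, 0.002]
force: [-1.2, 0.8, 0.2]
opening: 29.7
```

Run:
```python
from h import *
o=get_obs();print(np.round(o["tcp_pos"],1),np.round(o["force"],1))
p,d=grab_frame("side")
a=proj("side",np.array([427,-34,89.]));print("tcp tip px",a, "face under", proj("side",np.array([427,-34,46.])))
x0,y0=190,120
cv2.imwrite("pics/side1.png",cv2.resize(p[y0:y0+120,x0:x0+150,::-1],None,fx=5,fy=5,interpolation=cv2.INTER_CUBIC))
```

```text
[427.1 -34.1  97. ] [-1.2  0.8  0.2]
tcp tip px [229.06462032 205.78474839] face under [230.26315918 219.25397847]
```

View pics/side1.png

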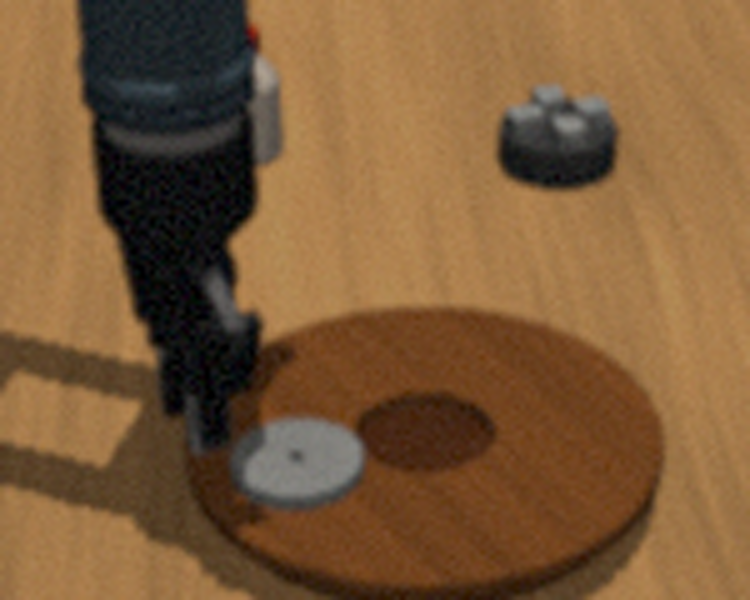

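The near fingertip shows at crop (207,453), full-frame (231,211), just behind the disc. I'll work out its height.

Run:
```python
from h import *
for off in(17,22,28):
  for z in(80,86,90,95): print(off,z,proj("side",np.array([427.1+.388*off,-34.1-.922*off,z])).round(1))
```

```text
17 80 [232.  212.1]
17 86 [231.8 210.2]
17 90 [231.7 208.9]
17 95 [231.6 207.3]
22 80 [232.8 213.2]
22 86 [232.6 211.2]
22 90 [232.5 209.9]
22 95 [232.4 208.3]
28 80 [233.7 214.4]
28 86 [233.6 212.5]
28 90 [233.5 211.2]
28 95 [233.3 209.6]
```

Call:
jog_arm:
  linear:
    - [0, 0, 0.01]
    - [0, 0, 0.01]
    - [0, 0, 0.01]
    - [0, 0, 0.004]
    - [0, 0, 0.002]
    - [0, 0, 0.001]
    - [0, 0, 0]
  turn:
    - [0, 0, 0]
    - [0, 0, 0]
    - [0, 0, 0]
    - [0, 0, 0]
    - [0, 0, 0]
    - [0, 0, 0]
    - [0, 0, 0]
  claw: [-0.3, -0.3, -0.3, -0.3, -0.3, -0.3, -0.3]

```text
clock: 3.05
tcp_pos: [429.5, -34.9, 62.4]
tool_rot: [0.0, -0.197, 0.98, -0.0]
force: [1.1, -0.1, 0.3]
opening: 30.1
```

Run:
```python
from h import *
p,d=grab_frame("side");q,_=grab_frame("top")
A=cv2.resize(p[175:245,205:305,::-1],None,fx=5,fy=5,interpolation=cv2.INTER_CUBIC)
cv2.imwrite("pics/side2.png",A)
o=get_obs();print(np.round(o["tcp_pos"],1),np.round(o["force"],1))
print({k:np.round(v,1) for k,v in blobs("top",q,(230,165,330,265))[0].items()})
```

```text
[429.6 -34.9  62.6] [-0.9  0.6  0.5]
{'disc': array([426.7, -51.7,  33.5, 124.6]), 'recess': array([459.3,  80.6,  35.7,  59.6])}
```

View pics/side2.png

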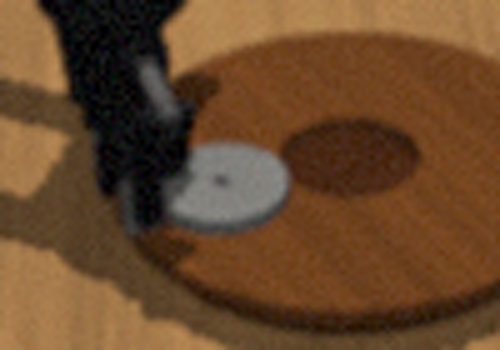

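The fingertips stand behind the disc with no contact, and the disc is unmoved. I'll lower 4 mm more, watching the force.

Call:
jog_arm:
  linear:
    - [0, 0, 0.002]
    - [0, 0, 0.0015]
    - [0, 0, 0.001]
    - [0, 0, 0]
  turn:
    - [0, 0, 0]
    - [0, 0, 0]
    - [0, 0, 0]
    - [0, 0, 0]
  claw: [-0.3, -0.3, -0.3, -0.3]

```text
clock: 3.55
tcp_pos: [429.3, -34.8, 57.7]
tool_rot: [-0.0, -0.197, 0.98, 0.0]
force: [0.6, 0.2, 0.1]
opening: 30.4
```

Call:
jog_arm:
  linear:
    - [-0.003, 0, 0]
    - [-0.003, 0, 0]
    - [-0.004, 0, 0]
    - [-0.004, 0, 0]
    - [-0.004, 0, 0]
    - [-0.004, 0, 0]
    - [0, 0, 0]
  turn:
    - [0, 0, 0]
    - [0, 0, 0]
    - [0, 0, 0]
    - [0, 0, 0]
    - [0, 0, 0]
    - [0, 0, 0]
    - [0, 0, 0]
  claw: [-0.3, -0.3, -0.3, -0.3, -0.3, -0.3, -0.3]

```text
clock: 4.25
tcp_pos: [450.3, -26.2, 57.8]
tool_rot: [0.0, -0.197, 0.98, 0.0]
force: [-0.7, 0.9, -0.1]
opening: 30.0
```

Run:
```python
from h import *
p,d=grab_frame("side")
cv2.imwrite("pics/side3.png",cv2.resize(p[175:245,205:305,::-1],None,fx=5,fy=5,interpolation=cv2.INTER_CUBIC))
o=get_obs();print(np.round(o["tcp_pos"],1),np.round(o["force"],1))
```

```text
[450.1 -26.2  57.8] [ 1.2 -0.4  0.1]
```

View pics/side3.png

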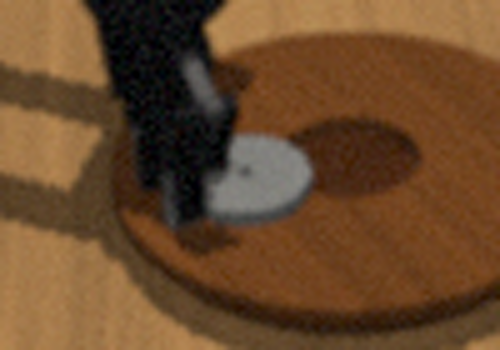

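The disc slides cleanly in front of both fingertips. Its centre is at crop (245,170), it is heading for the recess, and the force is at noise level. I'll continue.

Call:
jog_arm:
  linear:
    - [-0.004, 0, 0]
    - [-0.005, 0, 0]
    - [-0.005, 0, 0]
    - [-0.005, 0, 0]
    - [-0.005, 0, 0]
    - [-0.005, 0, 0]
    - [-0.005, 0, 0]
    - [-0.004, 0, 0]
  turn:
    - [0, 0, 0]
    - [0, 0, 0]
    - [0, 0, 0]
    - [0, 0, 0]
    - [0, 0, 0]
    - [0, 0, 0]
    - [0, 0, 0]
    - [0, 0, 0]
  claw: [-0.3, -0.3, -0.3, -0.3, -0.3, -0.3, -0.3, -0.3]

```text
clock: 5.1
tcp_pos: [485.2, -11.6, 57.8]
tool_rot: [0.0, -0.197, 0.98, -0.0]
force: [-1.8, -0.6, 0.6]
opening: 29.8
```

Call:
jog_arm:
  linear:
    - [-0.003, 0, 0]
    - [-0.003, 0, 0]
    - [-0.003, 0, 0]
    - [-0.003, 0, 0]
    - [-0.003, 0, 0]
    - [-0.002, 0, 0]
    - [0, 0, 0]
  turn:
    - [0, 0, 0]
    - [0, 0, 0]
    - [0, 0, 0]
    - [0, 0, 0]
    - [0, 0, 0]
    - [0, 0, 0]
    - [0, 0, 0]
  claw: [-0.3, -0.3, -0.3, -0.3, -0.3, -0.3, -0.3]

```text
clock: 5.8
tcp_pos: [501.3, -5.1, 57.9]
tool_rot: [0.001, -0.197, 0.98, -0.0]
force: [-0.4, -0.5, -0.1]
opening: 29.7
```

Run:
```python
from h import *
p,d=grab_frame("side")
cv2.imwrite("pics/side4.png",cv2.resize(p[175:245,220:330,::-1],None,fx=6,fy=6,interpolation=cv2.INTER_CUBIC))
o=get_obs();print(np.round(o["tcp_pos"],1),np.round(o["force"],1))
```

```text
[501.1  -5.1  57.9] [ 0.6 -0.5 -0.4]
```

View pics/side4.png

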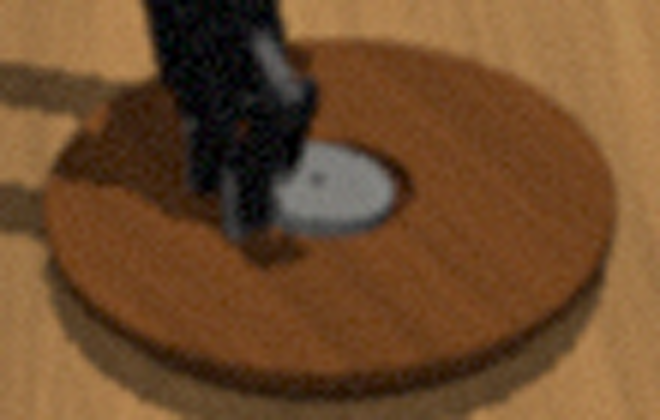

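The disc is nearly over the recess, with its front edge dipping; its centre is at crop (325,185). Predicted remaining travel is about 6 mm.

Call:
jog_arm:
  linear:
    - [-0.002, 0, 0]
    - [-0.002, 0, 0]
    - [-0.002, 0, 0]
    - [-0.001, 0, 0]
    - [0, 0, 0]
    - [0, 0, 0]
  turn:
    - [0, 0, 0]
    - [0, 0, 0]
    - [0, 0, 0]
    - [0, 0, 0]
    - [0, 0, 0]
    - [0, 0, 0]
  claw: [-0.3, -0.3, -0.3, -0.3, -0.3, -0.3]

```text
clock: 6.45
tcp_pos: [507.1, -2.5, 57.9]
tool_rot: [0.0, -0.197, 0.98, -0.0]
force: [0.6, -0.3, 0.0]
opening: 29.7
```

Run:
```python
from h import *
p,d=grab_frame("side")
cv2.imwrite("pics/side5.png",cv2.resize(p[175:245,220:330,::-1],None,fx=6,fy=6,interpolation=cv2.INTER_CUBIC))
o=get_obs();print(np.round(o["tcp_pos"],1),np.round(o["force"],1))
```

```text
[507.   -2.5  57.9] [ 0.   0.6 -0.7]
```

View pics/side5.png

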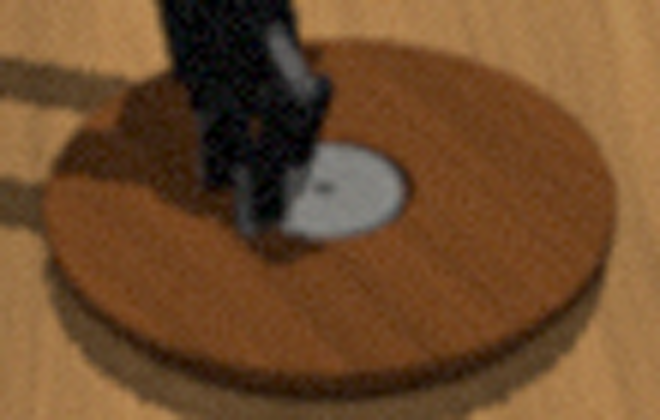

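The disc looks flush in the recess. I'll back off, lift clear, and check the heights.

Call:
jog_arm:
  linear:
    - [0.005, 0, 0]
    - [0.01, 0, 0]
    - [0, 0, -0.02]
    - [0, 0, -0.04]
    - [0.02, 0, -0.04]
    - [0.04, 0, -0.02]
    - [0.04, 0, 0]
    - [0.03, 0, 0]
  turn:
    - [0, 0, 0]
    - [0, 0, 0]
    - [0, 0, 0]
    - [0, 0, 0]
    - [0, 0, 0]
    - [0, 0, 0]
    - [0, 0, 0]
    - [0, 0, 0]
  claw: [-0.3, -0.3, -0.3, -0.3, -0.3, -0.3, -0.3, -0.3]

```text
clock: 7.3
tcp_pos: [370.7, -58.7, 178.2]
tool_rot: [0.0, -0.197, 0.98, -0.0]
force: [0.2, -0.8, -0.3]
opening: 29.9
```

Run:
```python
from h import *
im=[]
for n,roi in(("top",(230,165,330,265)),("side",(220,175,330,245))):
    p,d=grab_frame(n)
    o,i=blobs(n,p,roi,46);print(n,{k:np.round(v,1) for k,v in o.items()});im.append(i)
    # heights from depth: plane of disc vs wood ring
    c=get_calibration(n);T=c["camera_from_world"];K=c["intrinsics"]
    v,u=np.nonzero(d>0);r=np.linalg.inv(K)@np.vstack([u,v,np.ones(len(u))])*d[v,u]
    P=(T[:3,:3].T@(np.vstack([r[0],-r[1],-r[2]])-T[:3,3:4])).T
    R=np.hypot(P[:,0]-547.3,P[:,1]-14.9);ok=(P[:,2]>20)&(P[:,2]<70)
    for a,b in((5,28),(48,110)):
        s=P[ok&(R>a)&(R<b)&(P[:,0]>480)];A=np.c_[s[:,:2]-[547.3,14.9],np.ones(len(s))]
        f=np.linalg.lstsq(A,s[:,2],rcond=None)[0]
        print(n,(a,b),len(s),"z",f[2].round(2),"slope deg",np.degrees(f[:2]).round(2))
h=min(i.shape[0] for i in im)
cv2.imwrite("pics/end.png",np.hstack([im[0][:h,:,::-1][:,:360],im[1][:h,:,::-1]]))
o=get_obs();print(np.round(o["tcp_pos"],1),np.round(o["force"],1))
```

```text
top {'disc': array([544.8,  14.2,  69.6,  70.1]), 'recess': array([582.4,   6.7,   3.7,   6.1])}
top (5, 28) 283 z 44.57 slope deg [ 0.73 -0.11]
top (48, 110) 3005 z 44.53 slope deg [0.03 0.01]
side {'disc': array([544.4,  13.2,  67.1,  70.5]), 'recess': array([560. , 187.3, 360.3, 635. ])}
side (5, 28) 189 z 47.74 slope deg [-0.39  0.03]
side (48, 110) 1996 z 47.8 slope deg [-0.08  0.07]
[369.1 -58.6 177.5] [0.6 0.2 0.8]
```

View pics/end.png

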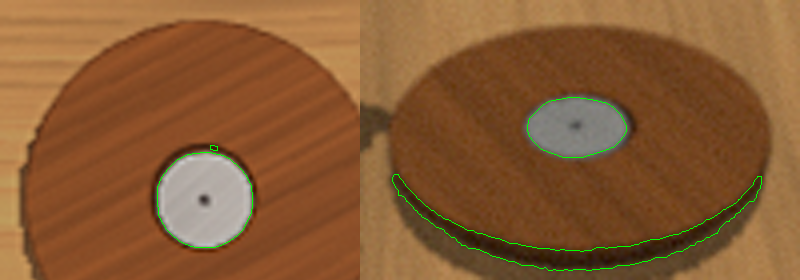

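The disc is flush with the wood: disc and face heights agree within 0.1 mm in both views. It lies level within noise and is centred within the 3 mm radial play. The arm is clear, so I'm handing in.

```bash
python3 -c "
from station import *
print(workorder.hand_in())"
```

```text
the job is handed in; nothing more can be done
None
```

The 70 mm disc is in the recess, flat and flush, and the job is handed in. I slid it about 76 mm across the wood with two part-open fingertips, then backed off and lifted clear. No gripping or lifting was used, and the push took no measurable force (noise level, about 2 N).

- **Height:** in both views the disc top and the wood face agree within 0.1 mm. Both read about 1.5 mm off the nominal 46 mm, low in one view and high in the other, which is within the calibration error.
- **Tilt:** the fitted tilt was 0.7° in the top view and 0.4° the other way in the side view, so I take it as noise.
- **Centring:** the disc centre is 2.6 mm from the recess centre by the top view and 3.4 mm by the side view. Both fit the 3 mm radial play within measurement error.
- **Time and other items:** the robot clock was about 7.4 s, and the arm stayed well clear of the other things on the bench. I did not re-measure their positions at the end.

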